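# Charge the test column with ceramic balls

## Robot

A 7-joint arm with a two-finger parallel gripper is mounted at the origin on the work surface. World frame = base frame: x ahead of the robot, y to its left, z up, the work surface at z = 0. Lengths are in m, angles in rad, forces in N, time in s.
With the tool pointing down it reaches from about 0.35 to 0.9 m from the base axis. Payload 8.1 kg.
Tool frame: the origin (TCP) lies on the centre line of the jaws, within the pads' length; the fingertips stand 11 mm ahead of it and the grasp point (between the pads) lies 8 mm behind it (arm.nose_length is the distance from the TCP to the fingertips, in m); z points along the fingers, y is the line along which they close (so a half turn about z gives the same grasp; the last joint's range is limited). The gripper opens to 92 mm and grips with 3 to 60 N. Pads are 19 mm wide; open, the fingers measure 130 mm over their backs; the gripper's body (75 mm by 190 mm) begins 47 mm behind the grasp point.
Start: joints at [-1.417, 0.434, 0.025, 1.573, -0.012, 1.134, -0.075], TCP at [0.159, 0.605, 0.238] pointing down, gripper open.
Joint ranges: [-2.62, 2.62], [-0.44, 2.09], [-1.27, 1.32], [0.08, 2.57], [-1.32, 4.46], [0.12, 2], [-2.74, 2.74]. Speed limits (rad/s): [2.22, 2.22, 3.01, 3.01, 3.14, 3.14, 3.14].

## Interface

Orientations are given as a rotation vector (axis times angle).
In Python, from cell import arm gives the robot as it stands.
- The arm moves only by the tool jog_arm, never from a script. Its argument "moves" is a list of rows, each a list of 4 numbers: the shift along the tool's x, y, z in m, then the turn about the tool's z in rad. In form: [[tx, ty, tz, spin], ...]. A call has 1 to 20 rows; each row is the pose to reach, as a shift and turn from the pose commanded when the call began, along the tool's axes at that moment; what a row does not reach only later rows make up. A row lasts 1/8 s, in which the tool goes at most 62.5 mm and 10.7 degrees, less where a joint would pass 70% of its speed; a pose out of reach is approached as far as the arm can. A call with a gripper value outside its range is refused whole. "hand" is the finger opening in m, from 0 to 0.0918, set as the call begins (left out, the last holds). The fingers move at their own pace and stop on an object; "newtons" is the grip in N (left out, the last holds). Time passes only in rows, so rows that repeat a pose let the fingers close. It gives the time, the measured TCP pose, the force, the opening and the grip force at its end, in the units of the state.
- arm.observe(): the state, without advancing time (a new reading comes with each control period).
- arm.get_image(name): name is "side" or "top" or "wrist"; returns a dict with "color" (400x640x3 uint8, red, green, blue), "z_map" (400x640 float32, m along the optical axis (not along the pixel's ray), 0 where there is no reading), "fx", "fy", "cx", "cy" (pixels), "k1" (the pictures are not rectified: a ray, as slopes to the right and down, at radius r is drawn at 1 + k1 r^2 times it, then the intrinsics apply), "rvec" (rotation vector, rad) and "tvec" (3), from world to camera coordinates, as OpenCV has them. Camera axes: x right, y down, z forward; pixel columns grow to the right and rows downward; lengths in m; the calibration is good to about 2 mm. A picture is of the moment at which its call begins.
- arm.sign_off(): hands the job in; it is judged then, once.
The state is a dict: "clock": time; "joints": joint angles; "dq": joint speeds; "joint_efforts": joint torques, N m; "position": TCP position; "ee_rot": TCP orientation; "force": force on the tool from outside, world axes, zero at the start; "ft_torque": the same for the moment, N m; "width": opening from 0.0 (shut) to 1.0 (fully open); "gripper_force": force on a finger pad.
Only numpy, scipy, OpenCV 4.12 (cv2) and the standard library are available. Lean on these libraries where they do the work, as an engineer would, in place of code of your own. Each camera call takes 0.05 s, during which the arm holds its last target. There are 200 camera calls.

## Task

Charge the filter-test column: draw the locking pin up out of the cover plate and park it hanging in the notch of the bracket at the column's side, then push the cover plate open (at least 130 of its 145 mm). Pour all six ceramic balls from the handled cup into the column and stand the empty cup upright back on its rubber mat, without disturbing the other things on the bench.

Things in the scene. Friction and masses are not known exactly. Their poses are not given: they have to be found in the camera images.
- column: Fixed test column: upright steel vessel, outer diameter 128 mm, inner 118 mm, rim 105 mm above the table, inner floor at 6 mm. Origin: centre of its underside; z up, x is the direction in which the cover plate slides open (roughly away from the robot), y to the left of that. Two rails run along x beside the mouth and 145 mm beyond it at y = +-71 mm, tops level with the rim.
- column_mouth (a point): Centre of the column's mouth, at rim height (105 mm above the table); axes as the column's.
- bore (a point): Top of the locking bore, 113 mm above the table, at x = -45, y = -97 mm from the column's axis. The pin stands in it: bore 17 mm wide, through the cover plate's 8 mm thick, 40 mm square lug and the fixed 30 mm boss below (lowest edge 72 mm above the table).
- notch (a point): Park position: middle of the side notch in the forked steel bracket at the column's +y side, at the height of the prongs' upper face (93 mm above the table), at x = -30, y = +116 mm from the column's axis; axes as the column's. The notch is 22 mm wide (along x), about 48 mm long and open towards +y and above and below; prongs 16 mm wide, 10 mm thick.
- gate (a joint): Aluminium cover plate over the mouth (150 x 152 x 8 mm, top face 113 mm above the table). 0 = shut, grows as it slides along the column's +x, 0.145 m = fully open. Slides with about 2 N and stays where it is left. The pin blocks it.
- gate_tab (a point): Middle of the robot-side face of the cover plate's upright push tab (70 mm wide along y, 10 mm thick, standing 36 mm over the plate, its upper edge 149 mm above the table), 135 mm above the table; at x = -73 mm + gate from the column's axis.
- pin: Loose steel locking pin, 96 mm long, 0.12 kg: shank 14 mm diameter and 45 mm long, then a collar 36 mm diameter and 6 mm thick, then a round dark grip 22 mm diameter and 45 mm long. Origin: the centre of the shank's lower end; z along the pin towards the grip. In the bore its origin is 68 mm above the table; parked, its collar rests on the prongs and its origin is 45 mm below point notch.
- mat: Fixed flat black rubber mat, 150 x 140 x 4 mm, on which the cup stands. Origin: centre of its underside on the table.
- cup: Loose flared steel cup, open at the top: foot 64 mm and rim 110 mm diameter, 48 mm high, wall 3 mm, about 0.16 kg empty. A flat-sided straight handle (18 mm wide, 14 mm high) sticks out level along the cup's -x from the wall to 154 mm from the axis. Origin: centre of its underside; z up out of the mouth.
- cup_grip (a point): Middle of the cup's handle, 98 mm from the cup's axis along its -x and 34 mm above its underside; axes as the cup's (x points along the handle to the cup).
- ball0_center (a point): Centre of one of the six white ceramic balls in the cup, 22 mm diameter, 20 g.
- ball1_center (a point): Centre of one of the six white ceramic balls in the cup, 22 mm diameter, 20 g.
- ball2_center (a point): Centre of one of the six white ceramic balls in the cup, 22 mm diameter, 20 g.
- ball3_center (a point): Centre of one of the six white ceramic balls in the cup, 22 mm diameter, 20 g.
- ball4_center (a point): Centre of one of the six white ceramic balls in the cup, 22 mm diameter, 20 g.
- ball5_center (a point): Centre of one of the six white ceramic balls in the cup, 22 mm diameter, 20 g.
- wrench: loose steel open-end wrench, 170 mm long, lying flat; bystander. Origin: the middle of its underside.
- gasket: loose aluminium filter-holder ring, 90 mm across, 14 mm high, lying flat; bystander. Origin: the middle of its underside.
- beaker: loose plain straight steel beaker without a handle, 70 mm across, 90 mm tall, empty; bystander. Origin: the middle of its underside.

How it is judged:
On the way, in this order (a step that is already met when the one before it is completed fails the run):
1. the pin is drawn wholly out of the bore (its lower end above the cover plate) with the cover plate still shut (within 10 mm) (z of pin in the frame of bore above 0.002 m and value of joint gate below 0.01 m), for 0.1 s.
2. the pin hangs upright in the side notch on its collar, let go, with the cover plate still shut (within 10 mm) (x of pin in the frame of notch between -0.007 and 0.007 m and y of pin in the frame of notch between -0.02 and 0.02 m and z of pin in the frame of notch between -0.05 and -0.039 m and angle between pin's own z axis and vertical below 0.2 rad and contact force between the fingers and pin below 0.1 N and value of joint gate below 0.01 m), for 0.2 s.
3. the cover plate is pushed open by at least 130 mm (value of joint gate above 0.13 m), for 0.2 s.
4. all six balls have been poured into the column while the cup is held at least 30 mm above the table (horizontal distance between each of ball0_center, ball1_center, ball2_center, ball3_center, ball4_center, ball5_center and column_mouth below 0.062 m and height (world z) of each of ball0_center, ball1_center, ball2_center, ball3_center, ball4_center, ball5_center below 0.085 m and height (world z) of cup above 0.03 m), for 0.2 s.
At the end, for the whole second after the job is handed in: All six balls are in the column; the pin hangs upright (within 11 degrees) on its collar in the notch, within 20 mm of its middle; the cover is open 130 mm or more; the cup stands upright (within 5 degrees), at rest, on the mat, its axis within 40 mm of the mat's centre (horizontal distance between each of ball0_center, ball1_center, ball2_center, ball3_center, ball4_center, ball5_center and column_mouth below 0.062 m and height (world z) of each of ball0_center, ball1_center, ball2_center, ball3_center, ball4_center, ball5_center below 0.085 m and x of pin in the frame of notch between -0.007 and 0.007 m and y of pin in the frame of notch between -0.02 and 0.02 m and z of pin in the frame of notch between -0.05 and -0.039 m and angle between pin's own z axis and vertical below 0.2 rad and value of joint gate above 0.13 m and horizontal distance between cup and mat below 0.04 m and angle between cup's own z axis and vertical below 0.1 rad and height (world z) of cup between 0.001 and 0.009 m and linear speed of each of cup, pin below 0.02 m/s); the robot touches nothing.
It fails at once if the wrench is pushed or knocked more than 25 mm from its place (distance of wrench from where it was at the start of the episode above 0.025 m).
It fails at once if the gasket is pushed or knocked more than 25 mm from its place (distance of gasket from where it was at the start of the episode above 0.025 m).
It fails at once if the beaker is pushed or knocked more than 25 mm from its place (distance of beaker from where it was at the start of the episode above 0.025 m).
It also fails if it takes over 72 s, if anything falls off the work surface, if the arm or the gripper's body presses on something with over 40 N, if the wrist force passes 120 N, or if a joint passes its speed limit or range.

## Working session

There is one attempt and no reset: what is moved stays moved. The work goes in short steps, Python scripts to look and compute and a tool call to move; the robot and the scene stay as the last step left them, time stands still between calls to the robot, and variables do not carry over. Pictures are saved under pics/ and viewed, at most 10 in all, crops included, and the job is handed in when it is done.

Besides the shell and the picture viewer there is one more tool, called after "Call:" in YAML: its name, and indented under it one key for each argument. jog_arm: Moves the arm, as the interface text tells. Its arguments: {"type":"object","properties":{"moves":{"type":"array"},"hand":{"type":"number"},"newtons":{"type":"number"}},"required":["moves"]}

```bash
mkdir -p pics; ls
cat > h.py <<'E'
import numpy as np, cv2, pickle
from cell import arm
def snap(n):
    d=arm.get_image(n); pickle.dump(d,open(f'{n}.pkl','wb')); return d
def world(d):
    R=cv2.Rodrigues(np.array(d['rvec']))[0]; t=np.array(d['tvec']).ravel()
    return R,t
def rays(d,px):
    px=np.asarray(px,float).reshape(-1,2); k=d['k1']
    q=(px-[d['cx'],d['cy']])/[d['fx'],d['fy']]; s=q.copy()
    for _ in range(20): s=q/(1+k*(s**2).sum(1,keepdims=True))
    return np.c_[s,np.ones(len(s))]
def onplane(d,px,z):
    R,t=world(d); r=rays(d,px)@R; o=-R.T@t
    return o+r*((z-o[2])/r[:,2])[:,None]
def cloud(d):
    z=d['z_map']; v,u=np.mgrid[:z.shape[0],:z.shape[1]]
    R,t=world(d); r=rays(d,np.c_[u.ravel(),v.ravel()])*z.reshape(-1,1)
    p=(r-t)@R; p[z.ravel()==0]=np.nan
    return p.reshape(*z.shape,3)
def save(d,n): cv2.imwrite(f'pics/{n}.png',d['color'][:,:,::-1])
E
python3 - <<'E'
from h import *
for n in ('top','side'):
    d=snap(n); save(d,n+'0'); R,t=world(d); print(n,-R.T@t,R[2],d['fx'],d['k1'],(d['z_map']>0).mean())
print(arm.observe())
E
```

```text
pics
top [ 0.4939258  -0.07004102  1.35475758] [ 0.07581977  0.0155899  -0.99699966] 509.0286497832059 0.053582628518262204 0.9960078125
side [ 0.2330896  -0.58870759  0.76993864] [ 0.39489311  0.58377579 -0.70941191] 383.33783931905145 -0.0631043714982809 0.996015625
{'clock': 0.1, 'joints': array([-1.41658505,  0.43517007,  0.0249599 ,  1.57396929, -0.01156332,
        1.13399623, -0.07512931]), 'dq': array([-0.00048438, -0.00071918,  0.00043472, -0.00235671, -0.00074406,
        0.00050334, -0.00109379]), 'joint_efforts': array([ 3.36164238e-03, -6.69133472e+01,  9.88089927e-01, -3.15143788e+01,
       -6.05151057e-02,  3.73806094e-02,  4.30971738e-05]), 'position': array([0.15869318, 0.60407945, 0.23702711]), 'ee_rot': array([-4.02397038e-01, -3.11569019e+00,  2.19694465e-03]), 'force': array([ 0.05387656, -0.30424513, -0.93819514]), 'ft_torque': array([ 0.00349221, -0.00349114, -0.00954112]), 'gripper_force': 0.0, 'width': 1.000122843980299}
```

View pics/top0.png

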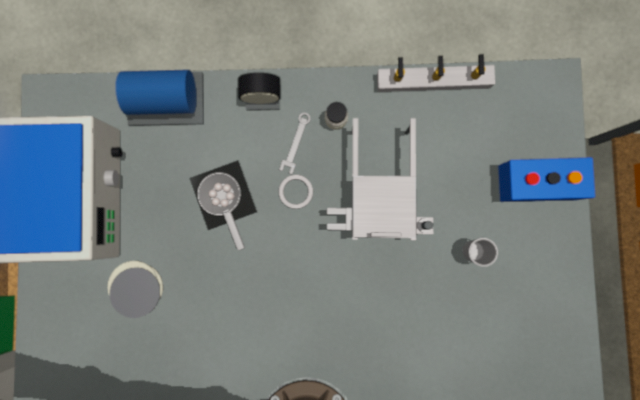

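View pics/side0.png

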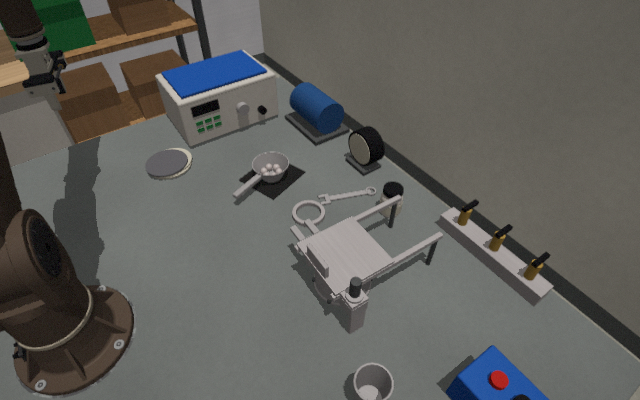

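Top view: shut plate at (352–415, 176–240) with the tab at the robot side (bottom), pin (426,225), bracket (338,218), cup (219,194) with its handle to (240,246), mat (223,195). The bystanders are the wrench (296,142), gasket (296,191) and beaker (483,252). The side view agrees, with the pin at (355,288) and the cup at (268,168).

```bash
cat > m1.py <<'E'
from h import *
def lab(m,near):
    n,l,s,c=cv2.connectedComponentsWithStats(m.astype(np.uint8)); i=1+np.argmin(np.hypot(*(c[1:]-near).T)+1e4*(s[1:,4]<8)); return l==i
D={n:pickle.load(open(n+'.pkl','rb')) for n in('top','side')}
for n,d in D.items():
    P=cloud(d); X,Y,Z=P[...,0],P[...,1],P[...,2]; g=d['color'].astype(int).max(2)
    table=np.nanmedian(Z[(abs(X-.5)<.2)&(abs(Y)<.4)]); print(n,'table z',table)
    near=np.array((384,208) if n=='top' else (345,255))
    m=lab((abs(Z-.113)<.006),near)
    m=cv2.morphologyEx(m.astype(np.uint8),cv2.MORPH_OPEN,np.ones((15,15)))
    px=np.argwhere(m)[:,::-1]; Q=onplane(d,px,.113)[:,:2]
    r=cv2.minAreaRect((Q*1000).astype(np.float32)); print('plate',r,len(px), cv2.boxPoints(r).round(1).tolist())
    # tab: z>0.135 near plate
    m=(Z>.125)&(Z<.156)&(g>110); m=lab(m,(384,234) if n=='top' else (317,262)); px=np.argwhere(m)[:,::-1]
    Q=P[m]; print('tab',len(px),np.nanmin(Q,0),np.nanmax(Q,0), cv2.minAreaRect((Q[:,:2]*1000).astype(np.float32)))
    # pin grip
    c=(426,225) if n=='top' else (355,285)
    u=np.mgrid[:400,:640]; w=(abs(u[1]-c[0])<16)&(abs(u[0]-c[1])<20)
    m=w&(Z>.155)&(Z<.175); print('pin top',m.sum(),np.nanmedian(P[m],0), onplane(d,[np.argwhere(m)[:,::-1].mean(0)],.164))
    m=w&(g<75); print('dark',m.sum(),np.argwhere(m)[:,::-1].min(0),np.argwhere(m)[:,::-1].max(0))
    # bracket
    m=(abs(Z-.093)<.006); c=(338,218) if n=='top' else (305,240); w=(abs(u[1]-c[0])<24)&(abs(u[0]-c[1])<20)
    m&=w; Q=P[m]; print('bracket',m.sum(),cv2.minAreaRect((Q[:,:2]*1000).astype(np.float32)))
    # cup
    c=(219,194) if n=='top' else (268,168); w=(abs(u[1]-c[0])<60)&(abs(u[0]-c[1])<60)
    m=w&(Z>.044)&(Z<.06)
    h=w&(Z>.03)&(Z<.053)
    near=onplane(d,[c],.05)[0]
    rr=np.hypot(X-near[0],Y-near[1])
    m&=rr<.075; h&=(rr>.08)&(rr<.17)
    q=onplane(d,np.argwhere(m)[:,::-1],.052)[:,:2]
    e=cv2.minEnclosingCircle((q*1000).astype(np.float32)); print('rim',m.sum(),e)
    q=onplane(d,np.argwhere(h)[:,::-1],.045)[:,:2]; print('handle',h.sum(),cv2.minAreaRect((q*1000).astype(np.float32)))
    mm=w&(g<60)&(Z<.02); q=onplane(d,np.argwhere(mm)[:,::-1],.004)[:,:2]; print('mat',mm.sum(),cv2.minAreaRect((q*1000).astype(np.float32)))
E
python3 m1.py
```

```text
top table z 0.00028821585102187046
plate ((573.517333984375, -208.88990783691406), (68.02180480957031, 122.2274169921875), 88.65315246582031) 831 [[511.6000061035156, -241.5], [633.7999877929688, -244.3000030517578], [635.4000244140625, -176.3000030517578], [513.2000122070312, -173.5]]
tab 120 [ 0.48757215 -0.23998865  0.13175523] [ 0.49617148 -0.17203872  0.15339071] ((491.83941650390625, -205.958984375), (68.02210235595703, 7.099246501922607), 88.68018341064453)
pin top 70 [ 0.51172125 -0.30290312  0.16307195] [[ 0.51190446 -0.30315593  0.164     ]]
dark 21 [421 222] [425 228]
bracket 393 ((533.9571533203125, -99.79862213134766), (61.989810943603516, 52.3086051940918), 88.36673736572266)
rim 326 ((596.6259765625, 204.3731231689453), 65.63146209716797)
handle 206 ((497.26898193359375, 167.03785705566406), (71.7018814086914, 18.882137298583984), 20.44321060180664)
mat 1055 ((607.8681030273438, 207.4918212890625), (144.6304931640625, 134.40293884277344), 19.020200729370117)
side table z 0.0011854293424371299
plate ((566.4434814453125, -207.25790405273438), (156.34304809570312, 141.153
[... 181 characters left out ...]
.48569035 -0.23920094  0.12698579] [ 0.49725916 -0.16967134  0.15229042] ((491.42974853515625, -204.34127807617188), (69.66336822509766, 9.958930015563965), 88.25153350830078)
pin top 115 [ 0.50903635 -0.3046099   0.16370842] [[ 0.50886447 -0.3046163   0.164     ]]
dark 221 [340 281] [370 304]
bracket 250 ((516.6589965820312, -96.87157440185547), (91.92816925048828, 60.774940490722656), 19.438264846801758)
rim 289 ((586.153564453125, 201.75648498535156), 77.21129608154297)
handle 144 ((487.2322692871094, 162.25987243652344), (63.12330627441406, 26.048215866088867), 20.047529220581055)
mat 1158 ((688.0853881835938, 305.3425598144531), (345.8591003417969, 358.2746887207031), 2.963719606399536)
```

```bash
cat >> h.py <<'E'
def go(*ws):
    "each w = x,y,z of the TCP, direction (deg) of tool y in world; prints jog rows"
    s=arm.observe(); R=cv2.Rodrigues(np.array(s['ee_rot']))[0]; p=s['position']
    a=np.degrees(np.arctan2(R[1,1],R[0,1])); print('at',s['clock'],p.round(4),'ydir',a.round(2),'tz',R[:,2].round(4),'F',s['force'].round(1))
    for w in ws:
        d=(a-w[3]+90)%180-90
        print(w,'->',(R.T@(np.array(w[:3])-p)).round(4).tolist(),round(float(np.radians(d)),4), 'alt',round(float(np.radians(d-np.sign(d)*180)),4))
E
python3 -c "
from h import *
go((.40,.2,.26,60),(.511,-.3035,.26,-1.4))"
```

```text
at 0.1 [0.1587 0.6041 0.237 ] ydir 75.28 tz [-2.0e-04 -1.4e-03 -1.0e+00] F [ 0.1 -0.3 -0.9]
(0.4, 0.2, 0.26, 60) -> [-0.3361, -0.3295, -0.0225] 0.2667 alt -2.8749
(0.511, -0.3035, 0.26, -1.4) -> [-0.5713, -0.7883, -0.0218] 1.3383 alt -1.8032
```

Call:
jog_arm:
  moves:
    - [-0.06, -0.06, -0.02, 0.1]
    - [-0.12, -0.12, -0.022, 0.2]
    - [-0.17, -0.165, -0.022, 0.3]
    - [-0.21, -0.21, -0.022, 0.4]
    - [-0.25, -0.25, -0.022, 0.5]
    - [-0.29, -0.29, -0.022, 0.6]
    - [-0.336, -0.33, -0.022, 0.7]
    - [-0.37, -0.38, -0.022, 0.8]
    - [-0.4, -0.44, -0.022, 0.9]
    - [-0.43, -0.5, -0.022, 1.0]
    - [-0.46, -0.56, -0.022, 1.1]
    - [-0.49, -0.62, -0.022, 1.2]
    - [-0.52, -0.68, -0.022, 1.3]
    - [-0.55, -0.74, -0.022, 1.338]
    - [-0.571, -0.788, -0.022, 1.338]
    - [-0.571, -0.788, -0.022, 1.338]
    - [-0.571, -0.788, -0.022, 1.338]
    - [-0.571, -0.788, -0.022, 1.338]

```text
clock: 2.35
position: [0.5106, -0.3022, 0.2591]
ee_rot: [-2.247, -2.193, 0.0]
force: [0.5, 0.9, -0.3]
width: 1.006
gripper_force: 0.0
```

Run:
```python
from h import *
go((.511,-.3035,.26,-1.4)); d=snap('wrist'); save(d,'w1'); R,t=world(d); print(-R.T@t,R[2]); print(arm.observe()['joints'])
```

```text
at 2.35 [ 0.5106 -0.3022  0.2591] ydir -1.4 tz [-1.e-03  9.e-04 -1.e+00] F [ 0.5  0.9 -0.3]
(0.511, -0.3035, 0.26, -1.4) -> [-0.0013, 0.0005, -0.0009] 0.0001 alt -3.1415
[ 0.51180233 -0.2324798   0.40550155] [-0.00766317 -0.26154571 -0.96516067]
[-0.07298234  0.42646481  0.74774141  1.66492078 -0.31058096  1.17416395
  0.72888751]
```

View pics/w1.png

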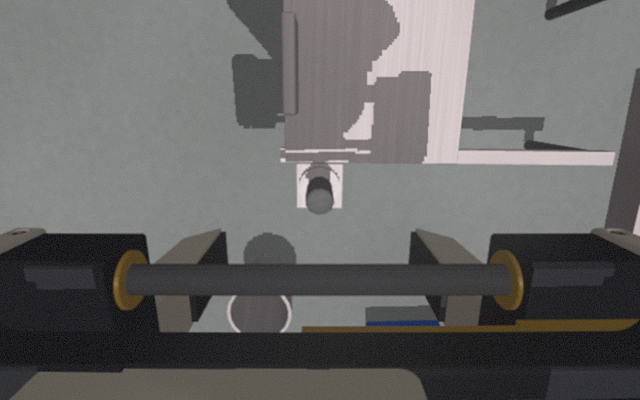

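The wrist view shows the pin grip's top at (319,202), with the lug around it at (297–343, 165–208) and the jaws on either side.

Run:
```python
from h import *
d=pickle.load(open('wrist.pkl','rb')); P=cloud(d); Z=P[...,2]
m=np.zeros(Z.shape,bool); m[180:222,295:345]=True; m&=(Z>.158)&(Z<.17)
px=np.argwhere(m)[:,::-1]; (c,r)=cv2.minEnclosingCircle(px.astype(np.float32)); print(m.sum(),c,r,onplane(d,[c,px.mean(0)],.164),np.nanmedian(Z[m]))
m=np.zeros(Z.shape,bool); m[155:222,285:355]=True; m&=(abs(Z-.113)<.006)
px=np.argwhere(m)[:,::-1]; q=onplane(d,px,.113)[:,:2]*1000; print(q.min(0),q.max(0))
```

```text
613 (318.89337158203125, 200.09715270996094) 14.234491348266602 [[ 0.510536   -0.30107578  0.164     ]
 [ 0.51045476 -0.30106316  0.164     ]] 0.163073860513371
[ 481.66734288 -321.5201363 ] [ 541.54122025 -274.38375887]
```

Call:
jog_arm:
  moves:
    - [0, 0, 0.04, 0]
    - [0, 0, 0.08, 0]
    - [0, 0, 0.11, 0]
    - [0, 0, 0.122, 0]
    - [0, 0, 0.122, 0]
    - [0, 0, 0.122, 0]

```text
clock: 3.15
position: [0.5116, -0.3029, 0.139]
ee_rot: [2.246, 2.194, 0.001]
force: [0.6, -0.5, -0.2]
width: 1.003
gripper_force: 0.0
```

Call:
jog_arm:
  moves:
    - [0, 0, 0, 0]
    - [0, 0, 0, 0]
    - [0, 0, 0, 0]
    - [0, 0, 0, 0]
    - [0, 0, 0, 0]
    - [0, 0, 0, 0]
  hand: 0.01
  newtons: 25

```text
clock: 3.9
position: [0.5108, -0.3027, 0.1377]
ee_rot: [-2.248, -2.194, 0.0]
force: [-0.0, -0.4, 0.0]
width: 0.396
gripper_force: 0.0
```

Call:
jog_arm:
  moves:
    - [0, 0, -0.02, 0]
    - [0, 0, -0.04, 0]
    - [0, 0, -0.06, 0]
    - [0, 0, -0.08, 0]
    - [0, 0, -0.1, 0]
    - [0, 0, -0.105, 0]
    - [0, 0, -0.105, 0]

```text
clock: 4.78
position: [0.5107, -0.3026, 0.2424]
ee_rot: [-2.248, -2.194, -0.0]
force: [-0.5, -0.0, -1.9]
width: 0.229
gripper_force: 25.0
```

Run:
```python
from h import *
for n in('top','side'):
    d=snap(n); P=cloud(d); Z=P[...,2]; g=d['color'].max(2)
    u=np.mgrid[:400,:640]
    if n=='side': cv2.imwrite('pics/s1.png',cv2.resize(d['color'][150:350,260:460,::-1],None,fx=3,fy=3))
go((.5324,-.0901,.25,-1.4))
```

```text
at 4.875 [ 0.5105 -0.3023  0.2418] ydir -1.38 tz [-1.2e-03  7.0e-04 -1.0e+00] F [-0.7  0.  -1.7]
(0.5324, -0.0901, 0.25, -1.4) -> [0.2127, 0.0168, -0.0081] 0.0004 alt -3.1412
```

View pics/s1.png

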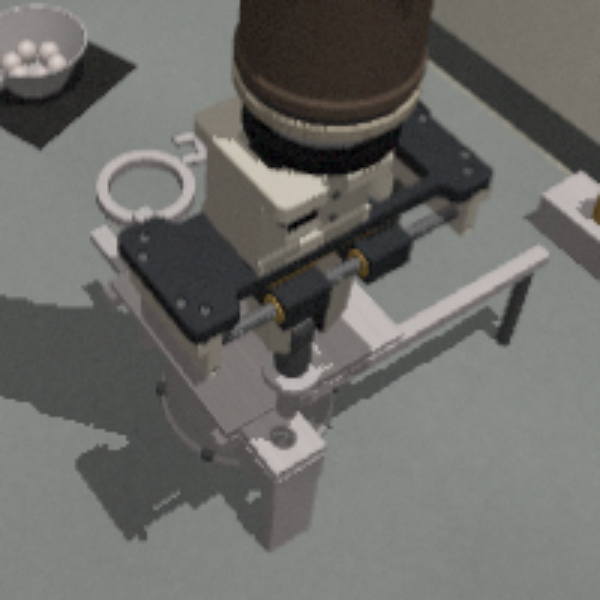

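The side crop shows the pin in the jaws with its collar at crop (290,375), the shank end near (287,417) and the empty bore at (283,437). The jaws closed late, so I check how high the pin sits.

Run:
```python
from h import *
d=pickle.load(open('side.pkl','rb')); P=cloud(d); R,t=world(d); o=-R.T@t
for c in ((290,375),(287,417),(283,437)):
    px=(260+c[0]/3,150+c[1]/3); r=(rays(d,[px])@R)[0]
    k=((np.array([.5105,-.3023])-o[:2])@r[:2])/(r[:2]@r[:2]); print(c,(o+k*r).round(4), P[int(px[1]),int(px[0])].round(4))
# column of depth points below jaws near the pin
X,Y,Z=P[...,0],P[...,1],P[...,2]
m=(np.hypot(X-.5105,Y+.3023)<.024)&(Z>.118)
for a in np.arange(.118,.25,.006):
    q=P[m&(Z>=a)&(Z<a+.006)]
    if len(q): print(round(a,3),len(q),np.median(q,0).round(4),'spanx',np.ptp(q[:,:2],0).round(3))
```

```text
(290, 375) [ 0.5112 -0.3029  0.1838] [ 0.5037 -0.309   0.1976]
(287, 417) [ 0.5122 -0.3039  0.1371] [ 0.5068 -0.3076  0.1469]
(283, 437) [ 0.5115 -0.3033  0.1127] [ 0.5175 -0.296   0.0994]
0.142 11 [ 0.509  -0.3076  0.147 ] spanx [0.011 0.01 ]
0.148 11 [ 0.507  -0.3062  0.1512] spanx [0.007 0.01 ]
0.154 14 [ 0.5073 -0.3063  0.1564] spanx [0.01  0.012]
0.16 13 [ 0.5072 -0.308   0.164 ] spanx [0.009 0.007]
0.166 7 [ 0.507  -0.3076  0.169 ] spanx [0.007 0.007]
0.184 12 [ 0.499  -0.3144  0.1891] spanx [0.024 0.026]
0.19 139 [ 0.5032 -0.3096  0.1945] spanx [0.036 0.034]
0.196 35 [ 0.506  -0.3114  0.1974] spanx [0.032 0.034]
0.202 23 [ 0.5029 -0.3097  0.2051] spanx [0.018 0.018]
0.208 21 [ 0.5035 -0.3102  0.2111] spanx [0.018 0.012]
0.214 23 [ 0.5038 -0.3102  0.2164] spanx [0.015 0.013]
0.22 13 [ 0.5094 -0.3117  0.2224] spanx [0.016 0.004]
0.226 17 [ 0.5079 -0.3118  0.2288] spanx [0.025 0.004]
0.232 37 [ 0.5105 -0.3118  0.2355] spanx [0.038 0.008]
0.238 58 [ 0.5135 -0.3101  0.2401] spanx [0.041 0.011]
0.244 22 [ 0.51   -0.3126  0.2467] spanx [0.041 0.005]
```

Call:
jog_arm:
  moves:
    - [0, 0, -0.015, 0]
    - [0, 0, -0.03, 0]
    - [0.02, 0, -0.03, 0]
    - [0.05, 0.003, -0.03, 0]
    - [0.08, 0.006, -0.03, 0]
    - [0.11, 0.01, -0.03, 0]
    - [0.13, 0.012, -0.03, 0]
    - [0.135, 0.012, -0.03, 0]
    - [0.135, 0.012, -0.03, 0]
    - [0.135, 0.012, -0.03, 0]
  newtons: 40

```text
clock: 6.12
position: [0.5258, -0.1693, 0.273]
ee_rot: [2.249, 2.192, -0.0]
force: [-0.1, -1.4, -0.7]
width: 0.222
gripper_force: 40.0
```

Run:
```python
from h import *
d=snap('wrist'); P=cloud(d); Z=P[...,2]
m=abs(Z-.093)<.006; m[:, :200]=0; m[:,440:]=0
o=d['color'][:,:,::-1].copy(); o[m]=o[m]//2+[0,0,120]; cv2.imwrite('pics/w2.png',o)
go((.5307,-.0897,.27,-1.4)); print(m.sum())
```

```text
at 6.175 [ 0.5258 -0.1692  0.2729] ydir -1.48 tz [ 2.e-04 -4.e-04 -1.e+00] F [-0.3 -0.7 -0. ]
(0.5307, -0.0897, 0.27, -1.4) -> [0.0796, 0.0028, 0.0029] -0.0013 alt 3.1402
2995
```

View pics/w2.png

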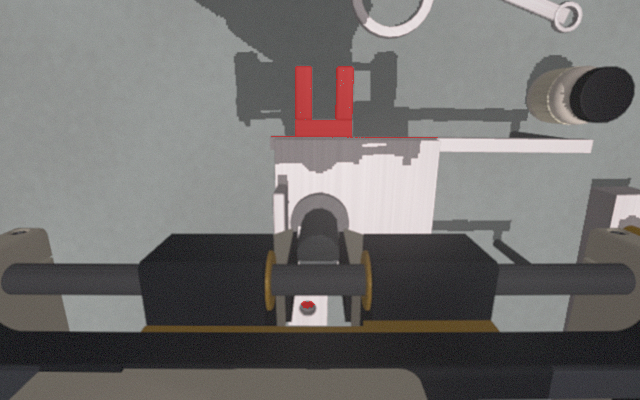

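The prongs (marked red) lie at x 296–312 and 336–354, y 67–120. The pin hangs in the jaws with its collar near (320,215), and the gap centre is near (324,93).

Run:
```python
from h import *
d=pickle.load(open('wrist.pkl','rb')); P=cloud(d); Z=P[...,2]
m=abs(Z-.093)<.006; m[:, :285]=0; m[:,365:]=0; m[125:]=0
for r in (75,90,105,115):
    c=np.where(m[r])[0]; g=np.argmax(np.diff(c)); a=[c[0]-.5,c[g]+.5,c[g+1]-.5,c[-1]+.5]
    q=onplane(d,[(x,r) for x in a],.093); print(r,a,q[:,0].round(4),'mid',q[1:3].mean(0).round(4),q[[0,3]].mean(0).round(4))
rows=np.where(m[:,300:310].any(1))[0]; gap=np.where(m[:,320:328].any(1))[0]; print(rows[0],gap[0],onplane(d,[(304,rows[0]-.5),(324,gap[0]-.5)],.093).round(4))
# pin points relative to TCP
g=(np.hypot(P[...,0]-.5258,P[...,1]+.1692)<.025)&(Z>.15)&(Z<.232); g[:,:270]=0; g[:,370:]=0
q=P[g]; print(len(q)); h=np.histogram(q[:,2],bins=np.arange(.15,.24,.005)); print(h[0]);
c=q[(q[:,2]>.2168)]; cc=q[abs(q[:,2]-np.median(q[:,2]))<.004]; print(np.median(q[:,2]),cc[:,:2].min(0),cc[:,:2].max(0))
```

```text
75 [np.float64(294.5), np.float64(311.5), np.float64(335.5), np.float64(353.5)] [0.5063 0.5217 0.5435 0.5599] mid [ 0.5326 -0.0745  0.093 ] [ 0.5331 -0.0745  0.093 ]
90 [np.float64(294.5), np.float64(311.5), np.float64(335.5), np.float64(352.5)] [0.5057 0.5213 0.5434 0.559 ] mid [ 0.5324 -0.0875  0.093 ] [ 0.5324 -0.0875  0.093 ]
105 [np.float64(294.5), np.float64(311.5), np.float64(334.5), np.float64(352.5)] [0.5052 0.5209 0.5423 0.559 ] mid [ 0.5316 -0.1009  0.093 ] [ 0.5321 -0.1009  0.093 ]
115 [np.float64(294.5), np.float64(311.5), np.float64(334.5), np.float64(351.5)] [0.5048 0.5207 0.5422 0.5581] mid [ 0.5314 -0.1099  0.093 ] [ 0.5314 -0.1099  0.093 ]
66 120 [[ 0.5152 -0.0659  0.093 ]
 [ 0.5323 -0.1141  0.093 ]]
1218
[  0   0   0   0   0   0   0   0   0   0   0   0   0  16 713 455  34]
0.22478764669846557 [ 0.50814236 -0.17629528] [ 0.54347054 -0.15154111]
```

Call:
jog_arm:
  moves:
    - [0.03, 0.002, 0, 0]
    - [0.06, 0.004, 0, 0]
    - [0.079, 0.004, 0, 0]
    - [0.079, 0.004, 0, 0]
    - [0.079, 0.004, 0.0, 0]
    - [0.079, 0.004, 0.03, 0]
    - [0.079, 0.004, 0.06, 0]
    - [0.079, 0.004, 0.08, 0]
    - [0.079, 0.004, 0.08, 0]

```text
clock: 7.3
position: [0.5309, -0.0905, 0.1917]
ee_rot: [-2.249, -2.191, 0.004]
force: [0.0, -0.5, -1.7]
width: 0.222
gripper_force: 40.0
```

Call:
jog_arm:
  moves:
    - [0, 0, 0.01, 0]
    - [0, 0, 0.02, 0]
    - [0, 0, 0.03, 0]
    - [0, 0, 0.038, 0]
    - [0, 0, 0.041, 0]
    - [0, 0, 0.043, 0]
    - [0, 0, 0.043, 0]

```text
clock: 8.18
position: [0.5321, -0.0892, 0.1498]
ee_rot: [2.248, 2.194, 0.0]
force: [0.3, -0.3, -1.3]
width: 0.224
gripper_force: 40.0
```

Run:
```python
from h import *
go((.5321,-.09,.147,-1.4))
for n in ('wrist','side'):
    d=snap(n); P=cloud(d); X,Y,Z=np.moveaxis(P,2,0); s=arm.observe()['position']
    m=(np.hypot(X-s[0],Y-s[1])<.026)&(Z>.085)&(Z<.135)
    print(n,np.histogram(Z[m],bins=np.arange(.085,.136,.003))[0])
    if n=='side': cv2.imwrite('pics/s2.png',cv2.resize(d['color'][120:320,220:420,::-1],None,fx=3,fy=3))
```

```text
at 8.175 [ 0.5321 -0.0892  0.1498] ydir -1.38 tz [ 2.e-04  0.e+00 -1.e+00] F [ 0.3 -0.3 -1.3]
(0.5321, -0.09, 0.147, -1.4) -> [-0.0008, 0.0001, 0.0028] 0.0003 alt -3.1413
wrist [   8   48 1117   31   67 1022   46   52   53   57   64   55   71   66
   73   70]
side [ 1  5 53 45 11 39 47 11  8  8 10  9  7  7 11  5]
```

View pics/s2.png

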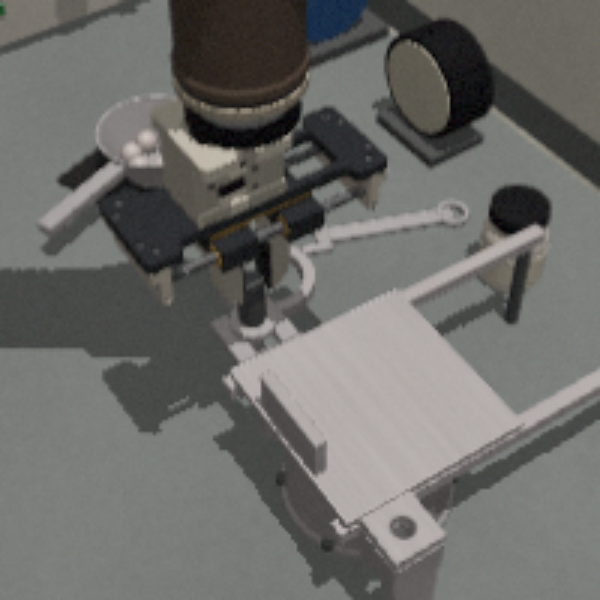

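The collar is seated between and just above the prongs (crop (258,325), cloud top at about 101 mm against 99 mm parked). I lower it about 2 mm, release and back off.

Call:
jog_arm:
  moves:
    - [0, 0, 0.002, 0]
    - [0, 0, 0.003, 0]
    - [0, 0, 0.003, 0]

```text
clock: 8.65
position: [0.5321, -0.0891, 0.1468]
ee_rot: [2.248, 2.194, 0.0]
force: [-0.4, -0.0, -0.8]
width: 0.222
gripper_force: 40.0
```

Call:
jog_arm:
  moves:
    - [0, 0, 0, 0]
    - [0, 0, 0, 0]
    - [0, 0, 0, 0]
    - [0, 0, 0, 0]
    - [0, 0, 0, 0]
    - [0, 0, -0.03, 0]
    - [0, 0, -0.07, 0]
    - [-0.02, -0.05, -0.08, 0]
    - [-0.06, -0.1, -0.08, 0]
    - [-0.1, -0.13, -0.08, 0]
    - [-0.1, -0.13, -0.08, 0]
  hand: 0.0918

```text
clock: 10.02
position: [0.3971, -0.1886, 0.2271]
ee_rot: [-2.255, -2.188, -0.002]
force: [0.6, 0.6, -0.2]
width: 1.001
gripper_force: 0.0
```

Run:
```python
from h import *
for n in ('top','side'):
    d=snap(n); P=cloud(d); X,Y,Z=np.moveaxis(P,2,0)
    m=(np.hypot(X-.532,Y+.09)<.022)
    print(n,np.histogram(Z[m],bins=np.arange(.085,.16,.005))[0])
    t=m&(Z>.13)&(Z<.155); print(t.sum(),np.nanmedian(P[t],0))
    if t.sum(): print(onplane(d,[np.argwhere(t)[:,::-1].mean(0)],.144))
go((.46,-.206,.16,-91.4),(.46,-.206,.13,-91.4),(.47,-.206,.13,-91.4))
```

```text
top [15 41 72 26  1  1  0  2  0  0 10 33 19  0]
62 [ 0.53353552 -0.09244037  0.14380344]
[[ 0.5335197  -0.09179816  0.144     ]]
side [ 2 20 31 29 10 11  8  1  0  0  0  0  0  0]
0 [nan nan nan]
at 10.125 [ 0.3998 -0.1859  0.2269] ydir -1.44 tz [ 9.e-04  6.e-04 -1.e+00] F [ 0.   0.2 -0.2]
(0.46, -0.206, 0.16, -91.4) -> [-0.0186, 0.0606, 0.067] 1.5702 alt -1.5714
(0.46, -0.206, 0.13, -91.4) -> [-0.0186, 0.0606, 0.097] 1.5702 alt -1.5714
(0.47, -0.206, 0.13, -91.4) -> [-0.0184, 0.0706, 0.097] 1.5702 alt -1.5714
  return np.nanmean(a, axis, out=out, keepdims=keepdims)
```

Call:
jog_arm:
  moves:
    - [-0.01, 0.02, 0, 0]
    - [-0.018, 0.035, 0.02, 0]
    - [-0.018, 0.035, 0.06, 0]
    - [-0.018, 0.035, 0.09, 0]
    - [-0.018, 0.035, 0.09, 0]
    - [-0.018, 0.035, 0.09, 0]
  hand: 0.0
  newtons: 10

```text
clock: 10.88
position: [0.4351, -0.2046, 0.1375]
ee_rot: [2.246, 2.195, 0.0]
force: [-1.4, 0.5, -0.1]
width: 0.399
gripper_force: 0.0
```

Call:
jog_arm:
  moves:
    - [0, 0.015, 0, 0]
    - [0, 0.03, 0, 0]
    - [0, 0.05, 0, 0]
    - [0, 0.07, 0, 0]
    - [0, 0.09, 0, 0]
    - [0, 0.11, 0, 0]
    - [0, 0.13, 0, 0]
    - [0, 0.15, 0, 0]
    - [0, 0.16, 0, 0]
    - [0, 0.166, 0, 0]
    - [0, 0.168, 0, 0]
    - [0, 0.168, 0, 0]

```text
clock: 12.38
position: [0.6022, -0.2087, 0.1368]
ee_rot: [2.248, 2.194, 0.001]
force: [-0.3, -0.8, 1.0]
width: 0.006
gripper_force: 0.0
```

Run:
```python
from h import *
go((.55,-.206,.137,-1.4))
for n in ('top','side'):
    d=snap(n); P=cloud(d); X,Y,Z=np.moveaxis(P,2,0)
    m=(abs(Z-.113)<.005)&(abs(Y+.206)<.05)&(X>.55)&(X<.85)
    q=P[m]; print(n,m.sum(),np.percentile(q[:,0],[0.5,2,98,99.5]))
    m=(abs(Z-.142)<.009)&(abs(Y+.206)<.05)&(X>.58)&(X<.7); print('tab',np.percentile(P[m][:,0],[2,50,98]) if m.sum() else 0)
```

```text
at 12.375 [ 0.6022 -0.2087  0.1368] ydir -1.38 tz [ 4.e-04  2.e-04 -1.e+00] F [-0.3 -0.8  1. ]
(0.55, -0.206, 0.137, -1.4) -> [0.0015, -0.0522, -0.0002] 0.0004 alt -3.1412
top 1110 [0.6258957  0.63328775 0.7658614  0.76708045]
tab 0
side 1323 [0.61623842 0.61743975 0.76370634 0.76722743]
tab [0.58416101 0.61902455 0.62798025]
```

Call:
jog_arm:
  moves:
    - [0, 0.004, 0, 0]
    - [0, 0.008, 0, 0]
    - [0, 0.009, 0, 0]
    - [0, 0.009, 0, 0]

```text
clock: 12.98
position: [0.6114, -0.2091, 0.1367]
ee_rot: [2.248, 2.194, 0.0]
force: [0.7, 0.2, -0.3]
width: 0.004
gripper_force: 0.2
```

Call:
jog_arm:
  moves:
    - [0, -0.02, 0, 0]
    - [0, -0.04, -0.02, 0]
    - [0, -0.05, -0.06, 0]
    - [0, -0.06, -0.1, 0]
    - [0.05, -0.08, -0.12, 0]
    - [0.1, -0.1, -0.13, 0]
    - [0.15, -0.13, -0.13, 0]
    - [0.2, -0.16, -0.13, 0]
    - [0.25, -0.19, -0.13, 0]
    - [0.25, -0.19, -0.13, 0]
  hand: 0.0918

```text
clock: 14.22
position: [0.4255, 0.0496, 0.2668]
ee_rot: [-2.238, -2.202, -0.003]
force: [1.2, -1.4, 0.6]
width: 0.992
gripper_force: 0.0
```

Run:
```python
from h import *
go((.42,.1,.27,-70))
for n in ('top','side'):
    d=snap(n); P=cloud(d); X,Y,Z=np.moveaxis(P,2,0)
    m=(abs(Z-.113)<.005)&(abs(Y+.206)<.05)&(X>.55)&(X<.85)
    q=P[m]; print(n,m.sum(),np.percentile(q[:,0],[0.5,2,98,99.5]))
    m=(abs(Z-.142)<.009)&(abs(Y+.206)<.05)&(X>.58)&(X<.7); print('tab',np.percentile(P[m][:,0],[2,50,98]) if m.sum() else 0)
    # column mouth: rim ring at z=.105
    m=(abs(Z-.105)<.006)&(X>.48)&(X<.62)&(abs(Y+.206)<.066); q=P[m][:,:2]; print('rim',m.sum(), cv2.minEnclosingCircle((q*1000).astype(np.float32)) if m.sum() else 0)
    t=(np.hypot(X-.532,Y+.09)<.022)&(Z>.13)&(Z<.155); print('pin',t.sum(), onplane(d,[np.argwhere(t)[:,::-1].mean(0)],.144) if t.sum() else 0)
```

```text
at 14.225 [0.4255 0.0496 0.2668] ydir -0.93 tz [-2.0e-04  2.5e-03 -1.0e+00] F [ 1.2 -1.4  0.6]
(0.42, 0.1, 0.27, -70) -> [0.0503, -0.0063, -0.0031] 1.2055 alt -1.9361
top 2223 [0.61998283 0.62888171 0.77402694 0.77646451]
tab [0.62836048 0.63296827 0.63829029]
rim 401 ((551.5947875976562, -206.58482360839844), 93.65528869628906)
pin 63 [[ 0.53344341 -0.09188432  0.144     ]]
side 1860 [0.62575404 0.62709063 0.77425944 0.77676381]
tab [0.62751045 0.62984054 0.6372917 ]
rim 604 ((549.95556640625, -205.46694946289062), 94.3572998046875)
pin 94 [[ 0.5294692  -0.09468212  0.144     ]]
```

Call:
jog_arm:
  moves:
    - [0.03, 0, 0, 0.18]
    - [0.06, 0.01, 0.01, 0.36]
    - [0.09, 0.03, 0.03, 0.54]
    - [0.108, 0.043, 0.05, 0.72]
    - [0.108, 0.043, 0.067, 0.9]
    - [0.108, 0.043, 0.067, 1.08]
    - [0.108, 0.043, 0.067, 1.2]
    - [0.108, 0.043, 0.067, 1.2]
    - [0.108, 0.043, 0.067, 1.2]

```text
clock: 15.45
position: [0.4734, 0.1515, 0.1998]
ee_rot: [3.094, 0.544, 0.001]
force: [-0.5, 0.1, 0.6]
width: 0.999
gripper_force: 0.0
```

Run:
```python
from h import *
go((.47,.157,.2,-69.6)); print(arm.observe()['joints'].round(2))
d=snap('wrist'); save(d,'w3'); P=cloud(d); X,Y,Z=np.moveaxis(P,2,0)
m=(Z>.036)&(Z<.052)&(np.hypot(X-.598,Y-.205)>.07)&(np.hypot(X-.598,Y-.205)<.165)
q=onplane(d,np.argwhere(m)[:,::-1],.045)[:,:2]*1000; print('handle',m.sum(),cv2.minAreaRect(q.astype(np.float32)))
m=(abs(Z-.052)<.0035)&(np.hypot(X-.598,Y-.205)<.068)
q=onplane(d,np.argwhere(m)[:,::-1],.052)[:,:2]*1000; print('rim',m.sum(),cv2.minEnclosingCircle(q.astype(np.float32)),cv2.fitEllipse(q[cv2.convexHull(q.astype(np.float32),returnPoints=False).ravel()].astype(np.float32)))
```

```text
at 15.45 [0.4734 0.1515 0.1998] ydir -70.06 tz [ 6.e-04 -4.e-04 -1.e+00] F [-0.5  0.1  0.6]
(0.47, 0.157, 0.2, -69.6) -> [-0.0013, -0.0063, -0.0002] -0.0081 alt 3.1335
[-1.07  0.33  0.86  1.98 -0.3   0.96 -1.29]
handle 1675 ((497.3514709472656, 169.94593811035156), (74.70411682128906, 17.78955078125), 20.647886276245117)
rim 1072 ((603.8283081054688, 209.95762634277344), 54.046356201171875) ((607.0826416015625, 210.984619140625), (108.22238159179688, 111.54743957519531), 107.92140197753906)
```

View pics/w3.png

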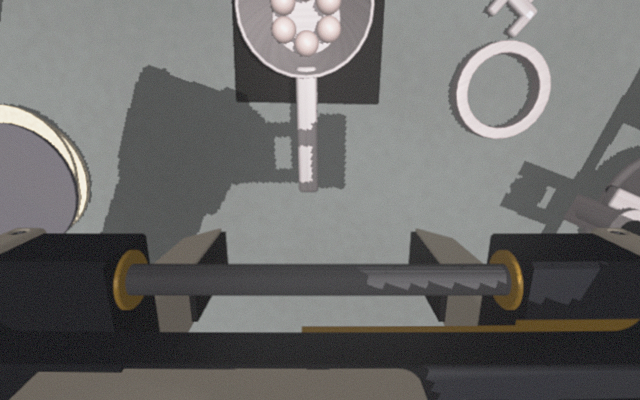

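The wrist view shows the handle running straight at the jaws, from (307,190) up to the cup at (305,10), with the balls in the cup. The gasket is clear of it at (503,88).

Call:
jog_arm:
  moves:
    - [0.015, -0.005, 0.03, -0.006]
    - [0.03, -0.009, 0.07, -0.012]
    - [0.03, -0.009, 0.11, -0.012]
    - [0.03, -0.009, 0.15, -0.012]
    - [0.03, -0.009, 0.17, -0.012]
    - [0.03, -0.009, 0.17, -0.012]
    - [0.03, -0.009, 0.17, -0.012]

```text
clock: 16.38
position: [0.4987, 0.171, 0.0306]
ee_rot: [-3.091, -0.561, -0.002]
force: [-0.2, -0.5, 0.4]
width: 1.003
gripper_force: 0.0
```

Call:
jog_arm:
  moves:
    - [0, 0, 0, 0]
    - [0, 0, 0, 0]
    - [0, 0, 0, 0]
    - [0, 0, 0, 0]
    - [0, 0, 0, 0]
    - [0, 0, 0, 0]
    - [0, 0, 0, 0]
    - [0, 0, 0, 0]
    - [0, 0, 0, 0]
    - [0, 0, 0, 0]
  hand: 0.0
  newtons: 60

```text
clock: 17.62
position: [0.498, 0.1709, 0.0297]
ee_rot: [3.091, 0.56, 0.0]
force: [-0.2, -0.1, -0.5]
width: 0.19
gripper_force: 60.0
```

Call:
jog_arm:
  moves:
    - [0, 0, -0.005, 0]
    - [0, 0, -0.01, 0]
    - [0, 0, -0.015, 0]
    - [0, 0, -0.015, 0]
    - [0, 0, -0.015, 0]
    - [0, 0, -0.015, 0]

```text
clock: 18.38
position: [0.4978, 0.171, 0.0446]
ee_rot: [3.091, 0.56, -0.0]
force: [-0.2, -0.9, -2.6]
width: 0.189
gripper_force: 60.0
```

```bash
cat >> h.py <<'E'
def cup(name='wrist'):
    "tilt of the handle/rim seen by a camera, in the tool's x-z plane"
    d=snap(name); s=arm.observe(); R=cv2.Rodrigues(np.array(s['ee_rot']))[0]
    P=cloud(d); T=(P-s['position'])@R   # tool coords: x toward cup, z down
    x,y,z=np.moveaxis(T,2,0); m=(abs(y)<.012)&(x>.015)&(x<.06)&(z<.1)&(z>-.06)
    out=[]
    if m.sum()>20:
        k=np.polyfit(x[m],z[m],1); out=[m.sum(),'handle slope deg',np.degrees(np.arctan(k[0])).round(2),'z0',k[1].round(4)]
    print('t',s['clock'],'F',s['force'].round(2),'w',s['width'],*out); return d,T
E
python3 - <<'E'
from h import *
cup(); go((.5,.17,.045,-69.35))
E
```

```text
t 18.425 F [-0.21 -0.32 -2.97] w 0.18893620626219182 4841 handle slope deg 1.57 z0 -0.0152
at 18.425 [0.4978 0.171  0.0446] ydir -69.44 tz [-3.e-04 -1.e-04 -1.e+00] F [-0.2 -0.3 -3. ]
(0.5, 0.17, 0.045, -69.35) -> [0.0017, 0.0017, -0.0004] -0.0016 alt 3.14
```

Call:
jog_arm:
  moves:
    - [0, 0, -0.02, 0]
    - [0, 0, -0.05, 0]
    - [0, 0, -0.08, 0]
    - [0, 0, -0.11, 0]
    - [0, 0.01, -0.14, 0.02]
    - [-0.01, 0.03, -0.17, 0.05]
    - [-0.02, 0.06, -0.2, 0.08]
    - [-0.03, 0.09, -0.23, 0.11]
    - [-0.04, 0.12, -0.242, 0.14]
    - [-0.05, 0.15, -0.242, 0.17]
    - [-0.06, 0.185, -0.242, 0.2]
    - [-0.07, 0.22, -0.242, 0.23]
    - [-0.08, 0.255, -0.242, 0.27]
    - [-0.09, 0.29, -0.242, 0.31]
    - [-0.1, 0.32, -0.242, 0.34]
    - [-0.11, 0.343, -0.242, 0.37]
    - [-0.115, 0.355, -0.242, 0.383]
    - [-0.116, 0.359, -0.242, 0.383]
    - [-0.116, 0.359, -0.242, 0.383]
    - [-0.116, 0.359, -0.242, 0.383]

```text
clock: 20.92
position: [0.5156, -0.2047, 0.2866]
ee_rot: [-3.141, 0.035, 0.0]
force: [0.6, -0.2, -3.7]
width: 0.191
gripper_force: 60.0
```

Run:
```python
from h import *
d,T=cup(); save(d,'w4'); go((.515,-.2057,.287,-91.4))
```

```text
t 20.975 F [ 0.58 -0.18 -2.73] w 0.18944237499329608 4841 handle slope deg 1.61 z0 -0.0151
at 20.975 [ 0.5156 -0.2048  0.2866] ydir -91.29 tz [-1.e-04  6.e-04 -1.e+00] F [ 0.6 -0.2 -2.7]
(0.515, -0.2057, 0.287, -91.4) -> [-0.0006, 0.0009, -0.0004] 0.0019 alt -3.1397
```

View pics/w4.png

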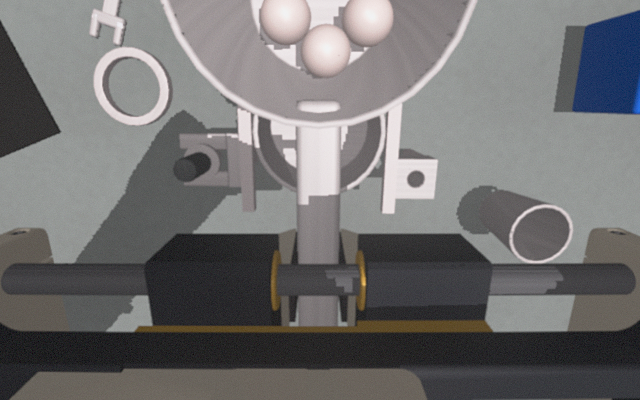

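The wrist view shows the cup level with its balls over the column; the mouth is centred under the handle at about (322,150), and the pin is parked at (190,165). I now ease the grip so the cup pivots nose-down in the pads.

Call:
jog_arm:
  moves:
    - [0, 0.001, 0, 0]
    - [0, 0.001, 0, 0]
    - [0, 0.001, 0, 0]
  newtons: 30

```text
clock: 21.35
position: [0.5151, -0.2068, 0.2866]
ee_rot: [-3.141, 0.038, 0.001]
force: [-1.3, 0.2, -3.6]
width: 0.191
gripper_force: 30.0
```

```bash
python3 -c "
from h import *
cup()"
```

```text
t 21.4 F [-0.35 -0.19 -3.31] w 0.194270720859075 4159 handle slope deg 49.23 z0 -0.0237
```

Call:
jog_arm:
  moves:
    - [0, 0, 0, 0]
    - [0, 0, 0, 0]
  newtons: 20

```text
clock: 21.65
position: [0.5154, -0.2069, 0.2868]
ee_rot: [-3.141, 0.038, -0.0]
force: [0.7, 0.5, -4.0]
width: 0.193
gripper_force: 20.0
```

```bash
python3 -c "
from h import *
cup()"
```

```text
t 21.7 F [ 0.61 -0.34 -3.51] w 0.1910035726005399 4168 handle slope deg 49.87 z0 -0.0242
```

Run:
```python
from h import *
d=snap('side'); w=pickle.load(open('wrist.pkl','rb'))
a=cv2.resize(d['color'][60:330,230:430,::-1],(400,540)); b=cv2.resize(w['color'][:,:,::-1],(400,250))
c=np.zeros((540,800,3),np.uint8); c[:,:400]=a; c[:250,400:]=b; cv2.imwrite('pics/m5.png',c)
```

```text
(no output)
```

View pics/m5.png

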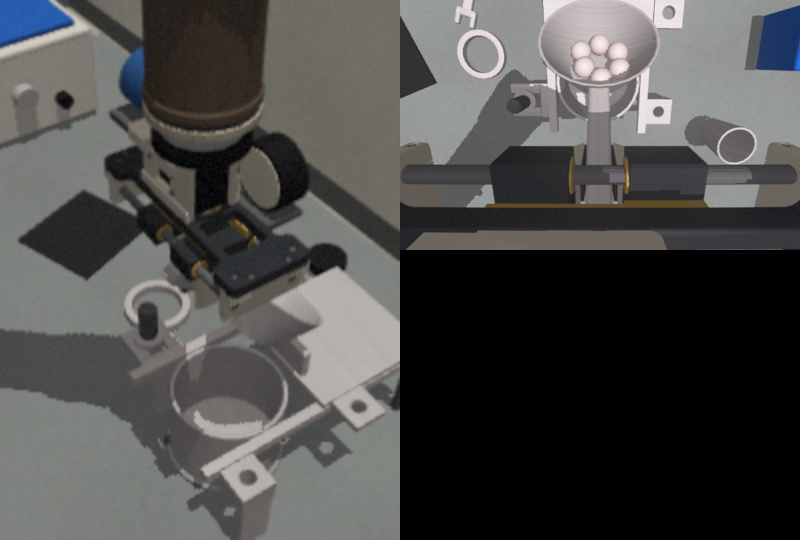

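The wrist view shows the cup tilted about 50° with all six balls still in it. I ease the grip further.

Call:
jog_arm:
  moves:
    - [0, 0, 0, 0]
    - [0, 0, 0, 0]
  newtons: 13

```text
clock: 22.0
position: [0.5153, -0.2068, 0.2867]
ee_rot: [-3.141, 0.038, 0.0]
force: [-0.2, 0.0, -4.2]
width: 0.194
gripper_force: 13.0
```

```bash
python3 -c "
from h import *
cup()"
```

```text
t 22.05 F [-0.6   0.95 -3.44] w 0.19641275894567709 2795 handle slope deg 62.96 z0 -0.0212
```

Call:
jog_arm:
  moves:
    - [0, 0, 0, 0]
    - [0, 0, 0, 0]
  newtons: 9

```text
clock: 22.3
position: [0.5154, -0.2069, 0.2867]
ee_rot: [-3.141, 0.038, -0.0]
force: [-0.8, 0.6, -3.3]
width: 0.199
gripper_force: 9.0
```

```bash
python3 -c "
from h import *
cup()"
```

```text
t 22.35 F [-0.35 -0.94 -3.29] w 0.19580132490294644 2452 handle slope deg 63.07 z0 -0.0151
```

Call:
jog_arm:
  moves:
    - [0, 0, 0, 0]
    - [0, 0, 0, 0]
  newtons: 6.5

```text
clock: 22.6
position: [0.5153, -0.2069, 0.2867]
ee_rot: [-3.141, 0.038, -0.0]
force: [-0.1, -0.0, -3.3]
width: 0.198
gripper_force: 6.5
```

```bash
cat > b.py <<'E'
from h import *
d,T=cup(); P=cloud(d); s=arm.observe()
c=d['color'].astype(int); x,y,z=np.moveaxis(T,2,0)
m=(abs(y)<.015)&(x>0)&(x<.13)&(z>-.02)&(z<.25)
h=[(round(float(a),3),np.round(np.median(z[m&(x>a)&(x<a+.01)]),3)) for a in np.arange(0,.13,.01) if (m&(x>a)&(x<a+.01)).sum()>5]
print(h)
cv2.imwrite('w.png',d['color'][:,:,::-1])
t=snap('top'); tP=cloud(t); X,Y,Z=np.moveaxis(tP,2,0)
i=(np.hypot(X-.5598,Y+.2068)<.055)&(Z<.06)&(Z>.0); print('in column z hist',np.histogram(Z[i],bins=[0,.004,.01,.015,.02,.025,.03,.04])[0])
E
python3 b.py
```

```text
t 22.65 F [ 0.04 -0.05 -2.87] w 0.19434542542932373 1584 handle slope deg 19.11 z0 0.0302
[(0.0, np.float64(-0.002)), (0.01, np.float64(0.018)), (0.02, np.float64(0.053)), (0.03, np.float64(0.121)), (0.04, np.float64(0.124)), (0.05, np.float64(0.126)), (0.06, np.float64(0.129)), (0.1, np.float64(0.184)), (0.11, np.float64(0.14)), (0.12, np.float64(0.139))]
in column z hist [ 63 140  12   0   0   0   0]
```

Call:
jog_arm:
  moves:
    - [0, 0, 0, 0]
    - [0, 0, 0, 0]
    - [0, 0, 0, 0]
  newtons: 5

```text
clock: 23.08
position: [0.5154, -0.2069, 0.2868]
ee_rot: [3.141, -0.038, 0.0]
force: [0.9, 0.6, -2.2]
width: 0.194
gripper_force: 5.0
```

```bash
python3 b.py
```

```text
t 23.125 F [ 1.    0.74 -2.81] w 0.1959161655549712 919 handle slope deg -73.34 z0 0.1117
[(0.0, np.float64(0.003)), (0.01, np.float64(0.038)), (0.02, np.float64(0.057)), (0.03, np.float64(0.148)), (0.04, np.float64(0.134)), (0.05, np.float64(0.139)), (0.06, np.float64(0.167)), (0.07, np.float64(0.165)), (0.08, np.float64(0.172)), (0.09, np.float64(0.24)), (0.1, np.float64(0.184)), (0.11, np.float64(0.14)), (0.12, np.float64(0.139))]
in column z hist [42 88 16 12 74 53  6]
```

Call:
jog_arm:
  moves:
    - [0, 0, 0, 0]
    - [0, 0, 0, 0]
    - [0, 0, 0, 0]
  newtons: 4.2

```text
clock: 23.55
position: [0.5154, -0.2069, 0.2868]
ee_rot: [-3.141, 0.038, -0.0]
force: [-1.1, 0.2, -2.0]
width: 0.194
gripper_force: 4.2
```

```bash
python3 b.py
python3 - <<'E'
from h import *
t=pickle.load(open('top.pkl','rb')); w=pickle.load(open('wrist.pkl','rb')); s=snap('side')
c=np.zeros((560,800,3),np.uint8)
c[:250,:400]=cv2.resize(w['color'][:,:,::-1],(400,250))
c[:300,400:]=cv2.resize(t['color'][170:245,335:435,::-1],(400,300))
c[300:560,400:]=cv2.resize(s['color'][180:310,240:440,::-1],(400,260))
cv2.imwrite('pics/m6.png',c)
E
```

```text
t 23.6 F [ 0.12 -0.34 -1.48] w 0.19483403667907845 910 handle slope deg -72.41 z0 0.1085
[(0.0, np.float64(0.003)), (0.01, np.float64(0.038)), (0.02, np.float64(0.057)), (0.03, np.float64(0.15)), (0.04, np.float64(0.152)), (0.05, np.float64(0.154)), (0.08, np.float64(0.246)), (0.09, np.float64(0.245)), (0.1, np.float64(0.184)), (0.11, np.float64(0.14)), (0.12, np.float64(0.139))]
in column z hist [ 52 129  17  14  47  61  25]
```

View pics/m6.png

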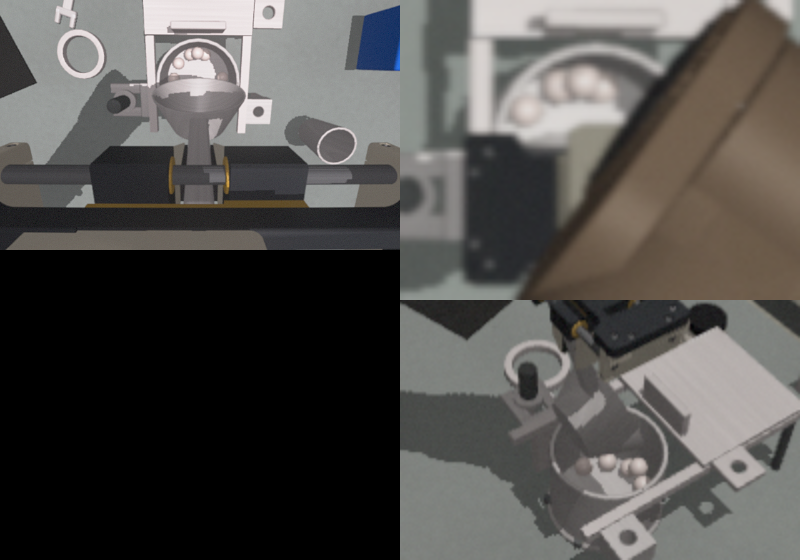

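The top and side crops show balls inside the column, the cup hanging tilted about 75–80° with no ball visible in it, and the measured weight at the empty level. I re-grip firmly, lift and check.

Call:
jog_arm:
  moves:
    - [0, 0, 0, 0]
    - [0, 0, 0, 0]
    - [0, 0, -0.02, 0]
    - [0, 0, -0.05, 0]
    - [0, 0, -0.07, 0]
    - [-0.04, -0.02, -0.07, 0]
    - [-0.06, -0.06, -0.07, 0]
    - [-0.06, -0.11, -0.07, 0]
    - [-0.06, -0.16, -0.07, 0]
    - [-0.06, -0.2, -0.07, 0]
    - [-0.06, -0.2, -0.07, 0]
    - [-0.06, -0.2, -0.07, 0]
  newtons: 40

```text
clock: 25.2
position: [0.4601, -0.0062, 0.3568]
ee_rot: [3.141, -0.039, 0.0]
force: [-0.1, -0.5, -1.3]
width: 0.195
gripper_force: 40.0
```

```bash
cat > tilt.py <<'E'
from h import *
def tilt(name):
    d,T=cup(name); x,y,z=np.moveaxis(T,2,0)
    for lo,hi in ((.012,.055),):
        m=(abs(y)<.006)&(z>lo)&(z<hi)&(x>-.03)&(x<.06)
        if m.sum()>15:
            k=np.polyfit(z[m],x[m],1); print(name,m.sum(),'tilt from down: x=%.3f z + %.4f'%tuple(k),'theta',90-np.degrees(np.arctan(k[0])))
    m=(abs(y)<.07)&(z>.02)&(z<.2)&(x>-.06)&(x<.16); q=T[m]; i=np.argsort(q[:,2])[-15:]; print('lowest',np.median(q[i],0).round(4),q[:,2].max().round(4))
    return d,T
if __name__=='__main__':
    d,T=tilt('wrist'); tilt('side')
    t=snap('top'); P=cloud(t); X,Y,Z=np.moveaxis(P,2,0)
    i=(np.hypot(X-.5598,Y+.2068)<.056)&(Z<.06)&(Z>.016); n,l,s,c=cv2.connectedComponentsWithStats(i.astype(np.uint8)); print(n-1,s[1:,4],c[1:].round(1).tolist())
    v,u=np.where(np.hypot(X-.5598,Y+.2068)<.06); im=t['color'][v.min():v.max()+1,u.min():u.max()+1,::-1]; cv2.imwrite('c.png',im); g=cv2.resize(cv2.cvtColor(im,6),None,fx=8,fy=8,interpolation=2)
    h=cv2.HoughCircles(g,cv2.HOUGH_GRADIENT,1,45,param1=80,param2=18,minRadius=26,maxRadius=42); print('balls',h)
    go((.5,.1,.3,-69.35))
E
python3 tilt.py
```

```text
t 25.25 F [ 0.09 -0.94 -2.51] w 0.1971471570765291 937 handle slope deg -68.14 z0 0.0965
wrist 1082 tilt from down: x=0.316 z + 0.0043 theta 72.44045762907999
lowest [0.0526 0.001  0.1551] 0.1561
t 25.3 F [-0.39  0.19 -1.71] w 0.19023810396040705 39 handle slope deg 4.34 z0 0.0513
side 27 tilt from down: x=0.933 z + -0.0300 theta 46.97565708306515
lowest [0.0122 0.0281 0.1346] 0.1438
4 [132  53  47  50] [[380.2, 191.1], [366.5, 197.3], [363.6, 207.8], [397.5, 212.2]]
balls None
at 25.35 [ 0.4602 -0.0068  0.3568] ydir -91.53 tz [ 1.e-04  0.e+00 -1.e+00] F [ 0.3 -0.5 -1.4]
(0.5, 0.1, 0.3, -69.35) -> [0.037, -0.1079, 0.0568] -0.3872 alt 2.7544
```

Six balls' worth of blobs is in the column and the cup hangs empty at a tilt of about 75°. I carry it above the mat, to set its rim edge there and pivot it upright in a loose grip.

Call:
jog_arm:
  moves:
    - [0.03, -0.03, 0, -0.05]
    - [0.05, -0.07, 0, -0.1]
    - [0.07, -0.1, 0.02, -0.16]
    - [0.09, -0.135, 0.04, -0.22]
    - [0.11, -0.17, 0.07, -0.28]
    - [0.13, -0.2, 0.1, -0.34]
    - [0.148, -0.223, 0.12, -0.387]
    - [0.148, -0.223, 0.14, -0.387]
    - [0.148, -0.223, 0.157, -0.387]
    - [0.148, -0.223, 0.157, -0.387]
    - [0.148, -0.223, 0.157, -0.387]

```text
clock: 26.72
position: [0.614, 0.2134, 0.2006]
ee_rot: [-3.09, -0.565, -0.002]
force: [0.0, -0.5, -1.3]
width: 0.196
gripper_force: 40.0
```

Run:
```python
from tilt import *
tilt('wrist'); go((.614,.2123,.159,-69.35))
```

```text
t 26.775 F [-0.43 -0.42 -1.61] w 0.19377660849872852 886 handle slope deg -73.6 z0 0.1145
wrist 1081 tilt from down: x=0.312 z + 0.0039 theta 72.66528082079098
lowest [ 0.1024 -0.0426  0.2   ] 0.2
at 26.775 [0.6141 0.2136 0.2009] ydir -69.25 tz [ 1.5e-03  7.0e-04 -1.0e+00] F [-0.4 -0.4 -1.6]
(0.614, 0.2123, 0.159, -69.35) -> [-0.0006, 0.0011, 0.0419] 0.0017 alt -3.1399
```

Call:
jog_arm:
  moves:
    - [0, 0.001, 0.015, 0]
    - [0, 0.001, 0.03, 0]
    - [0, 0.001, 0.038, 0]
    - [0, 0.001, 0.042, 0]
    - [0, 0.001, 0.044, 0]
    - [0, 0.001, 0.044, 0]
  newtons: 10

```text
clock: 27.52
position: [0.6143, 0.213, 0.1569]
ee_rot: [-3.089, -0.566, -0.002]
force: [-3.8, -0.1, 9.5]
width: 0.195
gripper_force: 10.0
```

Call:
jog_arm:
  moves:
    - [-0.007, 0, 0.004, 0]
    - [-0.014, 0, 0.007, 0]
    - [-0.021, 0, 0.011, 0]
    - [-0.029, 0, 0.015, 0]
    - [-0.029, 0, 0.015, 0]

```text
clock: 28.15
position: [0.5865, 0.2025, 0.141]
ee_rot: [-3.09, -0.566, -0.0]
force: [-1.9, -0.5, 5.5]
width: 0.195
gripper_force: 10.0
```

Run:
```python
from tilt import *
tilt('wrist'); go((.614,.2123,.159,-69.35))
```

```text
t 28.2 F [-2.18 -0.37  4.64] w 0.1950219973155463 1667 handle slope deg 19.26 z0 0.0249
wrist 1231 tilt from down: x=0.559 z + 0.0043 theta 60.7831003419202
lowest [0.1283 0.0144 0.1441] 0.1448
at 28.2 [0.5866 0.2026 0.141 ] ydir -69.22 tz [ 1.e-04  4.e-04 -1.e+00] F [-2.2 -0.4  4.6]
(0.614, 0.2123, 0.159, -69.35) -> [0.029, 0.0006, -0.018] 0.0022 alt -3.1394
```

Call:
jog_arm:
  moves:
    - [-0.012, 0, 0.003, 0]
    - [-0.024, 0, 0.007, 0]
    - [-0.036, 0, 0.013, 0]
    - [-0.047, 0, 0.019, 0]
    - [-0.058, 0, 0.027, 0]
    - [-0.068, 0, 0.035, 0]
    - [-0.068, 0, 0.035, 0]

```text
clock: 29.08
position: [0.5218, 0.1781, 0.1049]
ee_rot: [3.09, 0.566, -0.003]
force: [-0.5, -0.3, -0.3]
width: 0.196
gripper_force: 10.0
```

Run:
```python
from tilt import *
tilt('wrist'); go((.614,.2123,.159,-69.35))
```

```text
t 29.125 F [-0.96 -0.51 -1.34] w 0.19325163541031756 4058 handle slope deg 54.97 z0 -0.0305
wrist 1198 tilt from down: x=1.321 z + 0.0179 theta 37.122390044986766
lowest [-0.0069  0.0165  0.1081] 0.1088
at 29.125 [0.5225 0.1783 0.1053] ydir -69.23 tz [-1.3e-03 -4.0e-04 -1.0e+00] F [-1.  -0.5 -1.3]
(0.614, 0.2123, 0.159, -69.35) -> [0.0975, 0.0007, -0.0539] 0.0021 alt -3.1394
```

Call:
jog_arm:
  moves:
    - [-0.009, 0, 0.011, 0]
    - [-0.018, 0, 0.021, 0]
    - [-0.025, 0, 0.032, 0]
    - [-0.032, 0, 0.043, 0]
    - [-0.037, 0, 0.053, 0]
    - [-0.041, 0, 0.062, 0]
    - [-0.044, 0, 0.07, 0]
    - [-0.046, 0, 0.074, 0]
    - [-0.046, 0, 0.074, 0]

```text
clock: 30.25
position: [0.4802, 0.1621, 0.0316]
ee_rot: [3.09, 0.566, -0.0]
force: [0.5, 0.3, -1.4]
width: 0.192
gripper_force: 10.0
```

Run:
```python
from tilt import *
tilt('wrist'); go((.614,.2123,.03,-69.35))
```

```text
t 30.3 F [ 0.65  0.42 -1.97] w 0.19456967686031618 5106 handle slope deg -9.03 z0 -0.0047
lowest [ 0.0211 -0.0146  0.0344] 0.0346
at 30.3 [0.4802 0.1621 0.0317] ydir -69.22 tz [-3.e-04 -0.e+00 -1.e+00] F [ 0.7  0.4 -2. ]
(0.614, 0.2123, 0.03, -69.35) -> [0.1429, 0.0006, 0.0017] 0.0022 alt -3.1394
```

The handle is about 9 mm low at the jaws, so the cup leans back on its rear foot edge. I raise it gently to level, then check.

Call:
jog_arm:
  moves:
    - [0, 0, -0.003, 0]
    - [0, 0, -0.006, 0]
    - [0, 0, -0.009, 0]
    - [0, 0, -0.009, 0]

```text
clock: 30.8
position: [0.4802, 0.1623, 0.041]
ee_rot: [-3.09, -0.567, -0.0]
force: [-0.1, 0.0, -1.1]
width: 0.197
gripper_force: 10.0
```

Run:
```python
from tilt import *
d,T=cup('wrist'); go((.614,.2123,.03,-69.35)); P=cloud(d); X,Y,Z=np.moveaxis(P,2,0)
m=(np.hypot(X-.588,Y-.203)<.066)&(Z>.025)&(Z<.09)
q=P[m]; r=np.hypot(q[:,0]-.588,q[:,1]-.203); q=q[r>.047]; A=np.c_[q[:,:2],np.ones(len(q))]; print(len(q),np.percentile(q[:,2],[5,50,95]),cv2.minEnclosingCircle((q[q[:,2]>.045][:,:2]*1000).astype(np.float32)))
```

```text
t 30.85 F [-0.21  0.24 -1.28] w 0.19689950676568477 4803 handle slope deg -1.22 z0 -0.007
at 30.85 [0.4801 0.1622 0.0408] ydir -69.22 tz [-0.e+00  1.e-04 -1.e+00] F [-0.2  0.2 -1.3]
(0.614, 0.2123, 0.03, -69.35) -> [0.1429, 0.0007, 0.0108] 0.0023 alt -3.1392
16494 [0.03017493 0.04638996 0.05404264] ((577.373779296875, 198.83969116210938), 54.744773864746094)
```

Call:
jog_arm:
  moves:
    - [0, 0, 0, 0]
    - [0, 0, 0, 0]
    - [0, 0, -0.006, 0]
    - [0, 0, -0.01, 0]
    - [0.012, 0.001, -0.01, 0]
    - [0.025, 0.001, -0.01, 0]
    - [0.025, 0.001, -0.01, 0]
    - [0.025, 0.001, -0.005, 0]
    - [0.025, 0.001, 0, 0]
    - [0.025, 0.001, 0.001, 0]
    - [0.025, 0.001, 0.001, 0]
  newtons: 60

```text
clock: 32.22
position: [0.5037, 0.17, 0.0397]
ee_rot: [-3.09, -0.566, 0.001]
force: [-1.0, -0.1, 1.5]
width: 0.188
gripper_force: 60.0
```

Run:
```python
from tilt import *
d,T=cup('wrist'); go((.614,.2123,.03,-69.35)); P=cloud(d); X,Y,Z=np.moveaxis(P,2,0)
m=(abs(Z-.052)<.008)&(np.hypot(X-.603,Y-.208)<.068)
q=P[m]; r=np.hypot(q[:,0]-.603,q[:,1]-.208); q=q[r>.045]; print(len(q),np.percentile(q[:,2],[5,50,95]),cv2.minEnclosingCircle((q[:,:2]*1000).astype(np.float32)))
```

```text
t 32.275 F [-2.26  0.15  0.1 ] w 0.19263615408465776 4872 handle slope deg -2.05 z0 -0.0064
at 32.275 [0.5038 0.17   0.0398] ydir -69.23 tz [-1.e-04  1.e-04 -1.e+00] F [-2.3  0.1  0.1]
(0.614, 0.2123, 0.03, -69.35) -> [0.118, -0.0005, 0.0098] 0.0021 alt -3.1395
10767 [0.04474522 0.04949032 0.05357992] ((591.6085815429688, 203.15347290039062), 55.74427795410156)
```

Touching the mat with only a small residual tilt. Ease off the grip, open, and rise.

Call:
jog_arm:
  moves:
    - [0, 0, 0, 0]
    - [0, 0, 0, 0]
    - [0, 0, 0, 0]
  newtons: 3

```text
clock: 32.65
position: [0.504, 0.1702, 0.0398]
ee_rot: [-3.09, -0.567, -0.0]
force: [-1.4, -0.6, -0.2]
width: 0.199
gripper_force: 3.0
```

Call:
jog_arm:
  moves:
    - [0, 0, 0, 0]
    - [0, 0, 0, 0]
    - [0, 0, 0, 0]
    - [0, 0, 0, 0]
    - [0, 0, 0, 0]
    - [0, 0, 0, 0]
    - [0, 0, -0.04, 0]
    - [0, 0, -0.1, 0]
    - [-0.03, 0, -0.16, 0]
    - [-0.03, 0, -0.16, 0]
    - [-0.03, 0, -0.16, 0]
  hand: 0.0918

```text
clock: 34.02
position: [0.4757, 0.16, 0.1997]
ee_rot: [-3.089, -0.568, -0.001]
force: [0.1, 0.3, -0.6]
width: 1.0
gripper_force: 0.0
```

Run:
```python
from h import *
go((.47,.157,.2,-69.6))
for n in ('wrist','top','side'):
    d=snap(n); P=cloud(d); X,Y,Z=np.moveaxis(P,2,0); g=d['color'].max(2)
    c0=np.array([.6,.206]); rr=np.hypot(X-c0[0],Y-c0[1])
    m=(abs(Z-.052)<.0035)&(rr<.068); q=onplane(d,np.argwhere(m)[:,::-1],.052)[:,:2]*1000; print(n,'rim',m.sum(),cv2.minEnclosingCircle(q.astype(np.float32)))
    m=(Z>.03)&(Z<.058)&(rr>.07)&(rr<.165); q=P[m]; print('handle',m.sum(),cv2.minAreaRect((q[:,:2]*1000).astype(np.float32)),'z',np.percentile(q[:,2],[5,50,95]).round(4))
    a=(q[:,:2]-c0)@[.9357,.3527]; print('slope deg',np.degrees(np.arctan(np.polyfit(a,q[:,2],1)[0])))
    t=(np.hypot(X-.532,Y+.09)<.022)&(Z>.13)&(Z<.155); print('pin',t.sum(), onplane(d,[np.argwhere(t)[:,::-1].mean(0)],.144) if t.sum() else 0)
    i=(np.hypot(X-.5598,Y+.2068)<.056)&(Z<.06)&(Z>.016); k=cv2.connectedComponentsWithStats(i.astype(np.uint8)); print('balls',k[2][1:,4])
    m=(abs(Z-.142)<.009)&(abs(Y+.206)<.05)&(X>.58)&(X<.7); print('tab',np.percentile(P[m][:,0],[2,50,98]) if m.sum() else 0)
    if n=='top':
        mm=(g<60)&(Z<.02)&(rr<.12); q=onplane(d,np.argwhere(mm)[:,::-1],.004)[:,:2]; print('mat',cv2.minAreaRect((q*1000).astype(np.float32)))
        v,u=np.where(np.hypot(X-.5598,Y+.2068)<.075); cr=d['color'][v.min():v.max()+1,u.min():u.max()+1,::-1]
        w=pickle.load(open('wrist.pkl','rb'))['color'][:,:,::-1]
        cv2.imwrite('pics/f.png',np.hstack([cv2.resize(cr,(400,400),interpolation=2),cv2.resize(w,(400,400))]))
```

```text
at 34.025 [0.4757 0.16   0.1997] ydir -69.17 tz [ 3.0e-04  1.2e-03 -1.0e+00] F [ 0.1  0.3 -0.6]
(0.47, 0.157, 0.2, -69.6) -> [-0.0064, 0.0008, -0.0003] 0.0075 alt -3.1341
wrist rim 1206 ((601.3702392578125, 206.67587280273438), 54.31949234008789)
handle 1782 ((496.6516418457031, 167.07186889648438), (81.38567352294922, 17.54246711730957), 20.469409942626953) z [0.0426 0.0442 0.0455]
slope deg -0.01109350993068153
pin 0 0
balls []
tab 0
top rim 166 ((603.216796875, 205.90133666992188), 54.13063049316406)
handle 151 ((502.963623046875, 167.77499389648438), (69.92758178710938, 18.53289031982422), 20.426799774169922) z [0.0384 0.0438 0.048 ]
slope deg -0.7194662981677825
pin 62 [[ 0.53344312 -0.09179612  0.144     ]]
balls [134  53   1  45  47]
tab [0.62849167 0.63273794 0.63817288]
mat ((606.861572265625, 207.23416137695312), (146.4231414794922, 134.23794555664062), 19.02497673034668)
side rim 145 ((596.4911499023438, 206.03622436523438), 62.12956237792969)
handle 197 ((495.3815612792969, 167.1433563232422), (81.84917449951172, 20.607072830200195), 20.806856155395508) z [0.0354 0.0454 0.0479]
slope deg 0.833413756636964
pin 91 [[ 0.52949628 -0.09416522  0.144     ]]
balls [ 65  62 150]
tab [0.62731486 0.63000446 0.63777231]
```

Run:
```python
import pickle
from h import *
# gaskets/wrench/beaker displacement check: centroid change between first top picture (reloaded from PNG) and now
a=cv2.imread('pics/top0.png'); b=pickle.load(open('top.pkl','rb'))['color'][:,:,::-1]
for n,(x0,x1,y0,y1) in dict(wrench=(275,315,105,172),gasket=(275,316,172,210),beaker=(464,502,235,270)).items():
    print(n,[np.round(np.argwhere(i[y0:y1,x0:x1].min(2)>150).mean(0),1).tolist() for i in (a,b)])
```

```text
wrench [[38.4, 20.0], [37.9, 20.2]]
gasket [[18.8, 20.5], [18.7, 20.4]]
beaker [[16.2, 15.3], [16.4, 16.4]]
```

Run:
```python
from h import *
d=snap('top'); P=cloud(d); X,Y,Z=np.moveaxis(P,2,0); m=np.hypot(X-.605,Y-.208)<.027
z=np.percentile(Z[m],[5,50,95,99.5]); print(m.sum(),z)
if z[3]<.02: print(arm.sign_off())
```

```text
322 [0.00262926 0.00693099 0.01161793 0.01392734]
the job is handed in; nothing more can be done
None
```

I handed the job in after about 34 s on the robot's clock. At the last camera check the pin was hanging in the notch and the cover was about 141 mm open. The six balls were in the column (two of them inferred from a merged blob), and the empty cup stood upright on its mat. The bystanders had not visibly moved, and the verdict itself was not shown to me.

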